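Clamp the tape measure in its sprung bench holder

TASK

Put the tape measure back in its sprung bench holder: push the spring jaw back far enough to make room, and set the tape measure upright and flat on the base, in the middle, lengthwise between the jaw and the front stop, so that the jaw clamps it when you let go. Do not knock over the plywood cat standing nearby.

Things in the scene. Friction and masses are not known exactly. Their poses are not given: they have to be found in the camera images.
- tape_mid (a point): centre of the black and yellow tape measure, a block 75 mm long (its x), 30 mm thick (y; the yellow discs stand out a little more), 62 mm high (z, up), 0.18 to 0.35 kg, upright on the table; underside 31 mm below this point. Grasp it across its two flat sides. A thin hook sticks out up to 6 mm at the foot of one end; either end may face the jaw, there is room for the hook.
- holder: fixed plywood holder. Origin on the table under the seat's middle; x from front stop to jaw, z up. Base 8 mm thick, 100 mm wide, x -60 to 135 mm. Stop: a low bar 64 mm wide, inner face x -37.5 mm, top 30 mm above table. Grey jaw, 72 mm wide, top 68 mm above table; face at x +5 mm at rest. Behind it a block 59 mm high (x 110 to 132) and rods sliding out to x 194. No side walls: fingers fit.
- jaw (a joint): jaw travel along holder +x, 0 (at rest, gap to the stop 42.5 mm) to 0.060 m; about 0.0325 with the tape measure clamped against the stop. Its spring pushes back to 0 with 4 N at rest, 8 N at 0.033, 11 N at 0.060. The jaw is taller than the stop, so the end of a held tape measure can push it while the underside is above the stop.
- slot_cat: standing slot-together plywood cat, 40 x 92 x 86 mm, light; origin under its middle, z up. It must stay standing. A white cone (72 mm wide, 80 mm high) also stands nearby.
Not all that is in view belongs to the job. Leave any turquoise look-alike of the holder alone.

How it is judged:
At the end, for the whole second after the job is handed in: The tape measure stands upright (within 10 degrees) on the holder's base, its centre within 12 mm of the seat's middle lengthwise and 18 mm sideways and less than 44 mm above the table, its length within 11 degrees of the holder's; the jaw is held back 25 to 47 mm by it; the cat is still standing (x of tape_mid in the frame of holder between -0.012 and 0.012 m and y of tape_mid in the frame of holder between -0.018 and 0.018 m and z of tape_mid in the frame of holder below 0.044 m and angle between tape_mid's own z axis and vertical below 0.17 rad and angle between the x axis of tape_mid and the x axis of holder, either way round below 0.2 rad and value of joint jaw between 0.025 and 0.047 m and angle between slot_cat's own z axis and vertical below 0.3 rad); the robot touches nothing.
It fails at once if the plywood cat is knocked over (angle between slot_cat's own z axis and vertical above 0.7 rad).
It also fails if it takes over 40 s, if anything falls off the work surface, if the arm or the gripper's body presses on something with over 40 N, if the wrist force passes 120 N, or if a joint passes its speed limit or range.

ROBOT

A 7-joint arm with a two-finger parallel gripper is mounted at the origin on the work surface; the furniture and walls round the work are solid. World frame = base frame: x ahead of the robot, y to its left, z up, the work surface at z = 0. Lengths are in m, angles in rad, forces in N, time in s.
With the tool pointing down it reaches from about 0.425 to 0.875 m from the base axis. Payload 4.7 kg.
Tool frame: the origin (TCP) lies on the mounting face of the last link; the fingertips stand 182 mm ahead of it and the grasp point (between the pads) lies 164 mm ahead of it; z points along the fingers, y is the line along which they close (so a half turn about z gives the same grasp; the last joint's range is limited). The gripper opens to 87 mm and grips with 3 to 60 N. Pads are 19 mm wide; open, the fingers measure 117 mm over their backs; the gripper's body (75 mm by 190 mm) begins 51 mm behind the grasp point.
Start: joints at [1.295, 0.321, -0.07, 1.45, 0.023, 1.371, -0.057], TCP at [0.186, -0.623, 0.405] pointing down, gripper open.
Joint ranges: [-2.86, 2.86], [-0.3, 2.09], [-1.38, 1.24], [0.06, 2.45], [-1.56, 4.7], [0.09, 2.05], [-2.69, 2.69]. Speed limits (rad/s): [2.57, 2.57, 3.14, 3.14, 3.14, 3.14, 3.14].

INTERFACE

Orientations are given as a unit quaternion [x, y, z, w].
In Python, from bench import ctrl, read_camera gives the robot as it stands.
- The arm moves only by the tool move_arm, never from a script. Its argument "series" is a list of rows, each a list of 7 numbers: the turn, a rotation vector about the tool's x, y, z in degrees, then the shift along the tool's x, y, z in cm, then the finger opening in cm, from 0 to 8.7. In form: [[ax, ay, az, tx, ty, tz, grip], ...]. A call has exactly 10 rows; each row shifts and turns the commanded pose from where the row before left it, along the tool's axes as they then stand; what a row does not reach is not made up. A row lasts 1/12 s, in which the tool goes at most 41.7 mm and 7.16 degrees, less where a joint would pass 70% of its speed; a pose out of reach is approached as far as the arm can. A call is refused whole if a number of a shift passes 4.17 or a number of a turn 7.16, either way. A call with a gripper value outside its range is refused whole. The fingers move at their own pace and stop on an object; "newtons" is the grip in N (left out, the last holds). Time passes only in rows, so rows that do not move let the fingers close, or fill a call up. It gives the time, the measured TCP pose, the force, the opening and the grip force at its end, in the units of the state.
- ctrl.read_state(): the state, without advancing time (a new reading comes with each control period).
- read_camera(name): name is "side" or "top" or "wrist"; returns a dict with "color" (384x512x3 uint8, blue, green, red), "fx", "fy", "cx", "cy" (pixels), "rvec" (rotation vector, rad) and "tvec" (3), from world to camera coordinates, as OpenCV has them. Camera axes: x right, y down, z forward; pixel columns grow to the right and rows downward; lengths in m; the calibration is good to about 2 mm. A picture is of the moment at which its call begins. There is no depth.
- ctrl.hand_in(): hands the job in; it is judged then, once.
The state is a dict: "clock": time; "joint_pos": joint angles; "joint_vel": joint speeds; "joint_efforts": joint torques, N m; "ee_pos": TCP position; "tool_rot": TCP orientation; "contact_force": force on the tool from outside, world axes, zero at the start; "ft_torque": the same for the moment, N m; "grip_width": opening from 0.0 (shut) to 1.0 (fully open); "gripper_force": force on a finger pad.
Only numpy, scipy, OpenCV 4.12 (cv2) and the standard library are available. Lean on these libraries where they do the work, as an engineer would, in place of code of your own. Each camera call takes 0.05 s, during which the arm holds its last target. There are 200 camera calls.

## Working session

There is one attempt and no reset: what is moved stays moved. The work goes in short steps, Python scripts to look and compute and a tool call to move; the robot and the scene stay as the last step left them, time stands still between calls to the robot, and variables do not carry over. Pictures are saved under pics/ and viewed, at most 10 in all, crops included, and the job is handed in when it is done.

Besides the shell and the picture viewer there is one more tool, called after "Request:" as name(argument=value, ...) on one line, values as JSON. move_arm: Moves the arm, as the interface text tells. Its arguments: {"type":"object","properties":{"series":{"type":"array","items":{"type":"array","items":{"type":"number"}}},"newtons":{"type":"number"}},"required":["series"]}

```bash
mkdir -p pics; ls
cat > h.py <<'E'
import numpy as np, cv2
from scipy.spatial.transform import Rotation as R
from bench import ctrl, read_camera
def ray(c,uv,z):
    """pixel -> world point on plane at height z"""
    M=cv2.Rodrigues(np.array(c["rvec"],float))[0]; t=np.array(c["tvec"],float).ravel()
    o=-M.T@t; d=M.T@np.array([(uv[0]-c["cx"])/c["fx"],(uv[1]-c["cy"])/c["fy"],1])
    return o+d*(z-o[2])/d[2]
def proj(c,P):
    K=np.array([[c["fx"],0,c["cx"]],[0,c["fy"],c["cy"]],[0,0,1]])
    return cv2.projectPoints(np.atleast_2d(np.array(P,float)),np.array(c["rvec"],float),np.array(c["tvec"],float),K,None)[0].reshape(-1,2)
E
python3 - <<'E'
from h import *
s=ctrl.read_state(); print(s)
ims={n:read_camera(n) for n in("top","side","wrist")}
import pickle; pickle.dump(ims,open("c0.pkl","wb"))
for n in("top","side"):cv2.imwrite(f"pics/{n}0.png",cv2.resize(ims[n]["color"],(800,600)))
for n,c in ims.items():
    M=cv2.Rodrigues(np.array(c["rvec"],float))[0]; print(n,-M.T@np.array(c["tvec"]).ravel(), M[2], c["fx"])
E
```

```text
pics
{'clock': 0.0, 'joint_pos': array([ 1.29510805,  0.32181849, -0.07005658,  1.45169447,  0.0226026 ,
        1.37080727, -0.05691514]), 'joint_vel': array([-1.61930565e-03,  7.17219973e-04,  8.58656429e-04, -7.98091738e-04,
       -1.41504519e-03, -5.53105461e-04, -6.09257797e-05]), 'joint_efforts': array([ 2.54033494e-04, -4.91289926e+01, -4.03766893e-01, -3.12532067e+01,
       -6.41038315e-02,  4.36805247e-02,  1.26536056e-04]), 'ee_pos': array([ 0.18562909, -0.62270661,  0.40365412]), 'tool_rot': array([ 9.89521477e-01,  1.44382495e-01, -1.95145121e-04, -9.50770369e-04]), 'contact_force': array([-0.78402549, -0.36860527, -0.934087  ]), 'ft_torque': array([-0.00932309,  0.03666582, -0.00349658]), 'gripper_force': 0.0, 'grip_width': 0.9995260556724995}
top [0.31997569 0.01873143 0.95595804] [ 0.17788434 -0.02534704 -0.9837249 ] 453.7053593799357
side [-0.17788444  0.94216104  0.49951495] [ 0.5345051  -0.7634657  -0.36252507] 488.0009106469084
wrist [ 0.2611858  -0.60076656  0.38355159] [-0.2734658  -0.07983586 -0.95856283] 266.77901796330787
```

View pics/top0.png

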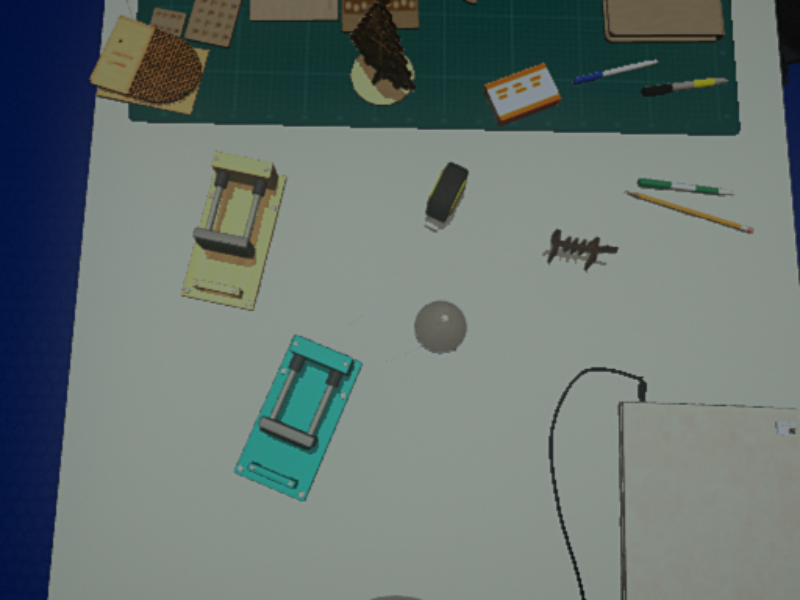

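View pics/side0.png

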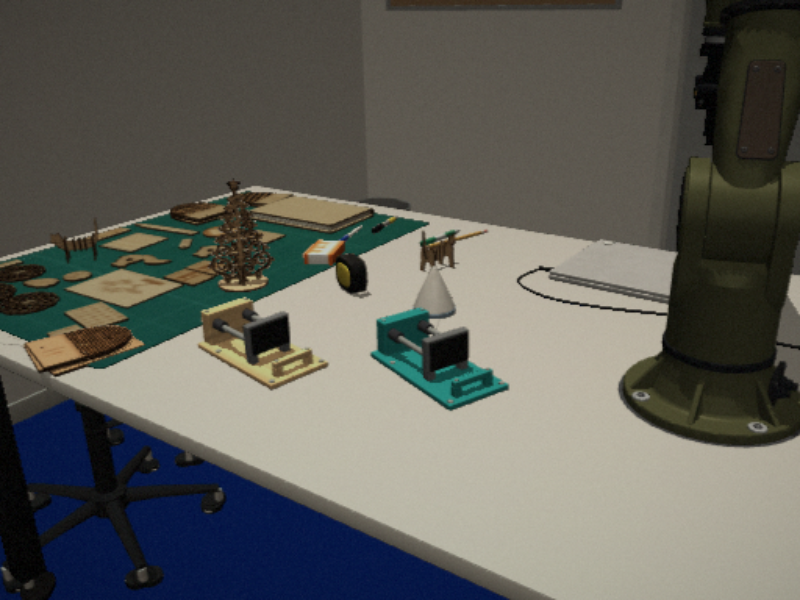

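The top view (800x600 scale) shows the plywood holder at about (235,230) with its stop at (218,289), and the tape at (447,193) with its hook at (432,227). The cat is at (582,248), the cone at (440,327) and the turquoise decoy at (300,417). The side view agrees with this: tape (350,272), holder (262,340), cat (438,250).

Run:
```python
from h import *
import pickle; ims=pickle.load(open("c0.pkl","rb")); c=ims["top"]; im=c["color"]
hsv=cv2.cvtColor(im,cv2.COLOR_BGR2HSV)
# holder mask
sub=np.zeros(im.shape[:2],np.uint8); sub[92:202,108:190]=1
m=((hsv[...,1]>55)&(hsv[...,0]>12)&(hsv[...,0]<40)&(hsv[...,2]>90)&(sub>0)).astype(np.uint8)
cs,_=cv2.findContours(m,cv2.RETR_EXTERNAL,cv2.CHAIN_APPROX_NONE); k=max(cs,key=cv2.contourArea)
hull=cv2.convexHull(k); ap=cv2.approxPolyDP(hull,2,True).reshape(-1,2)
for p in ap: print("holder",p,ray(c,p,0.008).round(4),ray(c,p,0.059).round(4))
# tape mask
sub[:]=0; sub[98:150,265:306]=1
d=((hsv[...,2]<90)&(sub>0)).astype(np.uint8)
y=((hsv[...,1]>100)&(hsv[...,0]>15)&(hsv[...,0]<40)&(sub>0)).astype(np.uint8)
m2=((d+y)>0).astype(np.uint8)
cs,_=cv2.findContours(m2,cv2.RETR_EXTERNAL,cv2.CHAIN_APPROX_NONE); k=max(cs,key=cv2.contourArea)
print("tape rect",cv2.minAreaRect(k)); 
for p in cv2.approxPolyDP(cv2.convexHull(k),1.5,True).reshape(-1,2): print(p,ray(c,p,0.062).round(4),ray(c,p,0).round(4))
# cat/cone
print("cat~",ray(c,(582*.64,248*.64),0.05),"cone",ray(c,(440*.64,327*.64),0.04))
a=cv2.resize(im[88:208,105:195],None,fx=4.4,fy=4.4,interpolation=cv2.INTER_CUBIC); b=cv2.resize(im[95:155,260:310],None,fx=8,fy=8,interpolation=cv2.INTER_CUBIC)
h=max(a.shape[0],b.shape[0]); o=np.zeros((h,a.shape[1]+b.shape[1],3),np.uint8); o[:a.shape[0],:a.shape[1]]=a; o[:b.shape[0],a.shape[1]:]=b
cv2.imwrite("pics/crop0.png",o); print(o.shape)
```

```text
holder [182 113] [0.6716 0.164  0.008 ] [0.6527 0.1562 0.059 ]
holder [161 197] [0.4846 0.2003 0.008 ] [0.4757 0.1906 0.059 ]
holder [116 188] [0.5023 0.2958 0.008 ] [0.4925 0.2808 0.059 ]
holder [124 156] [0.5723 0.2835 0.008 ] [0.5587 0.2692 0.059 ]
holder [178 112] [0.6737 0.1728 0.008 ] [0.6546 0.1645 0.059 ]
tape rect ((285.5, 123.5), (18.335756301879883, 38.90758514404297), 26.56505012512207)
[298 108] [ 0.6678 -0.084   0.062 ] [ 0.6919 -0.0912  0.    ]
[297 120] [ 0.6416 -0.0819  0.062 ] [ 0.6639 -0.0888  0.    ]
[285 141] [ 0.5959 -0.057   0.062 ] [ 0.6151 -0.0623  0.    ]
[273 139] [ 0.5997 -0.0324  0.062 ] [ 0.6191 -0.0359  0.    ]
[272 135] [ 0.6082 -0.0303  0.062 ] [ 0.6282 -0.0337  0.    ]
[275 124] [ 0.6319 -0.0363  0.062 ] [ 0.6536 -0.0401  0.    ]
[286 105] [ 0.6738 -0.059   0.062 ] [ 0.6983 -0.0644  0.    ]
[290 104] [ 0.6762 -0.0674  0.062 ] [ 0.7009 -0.0733  0.    ]
cat~ [ 0.56511231 -0.23995615  0.05      ] cone [ 0.45759942 -0.05213105  0.04      ]
(528, 796, 3)
```

View pics/crop0.png

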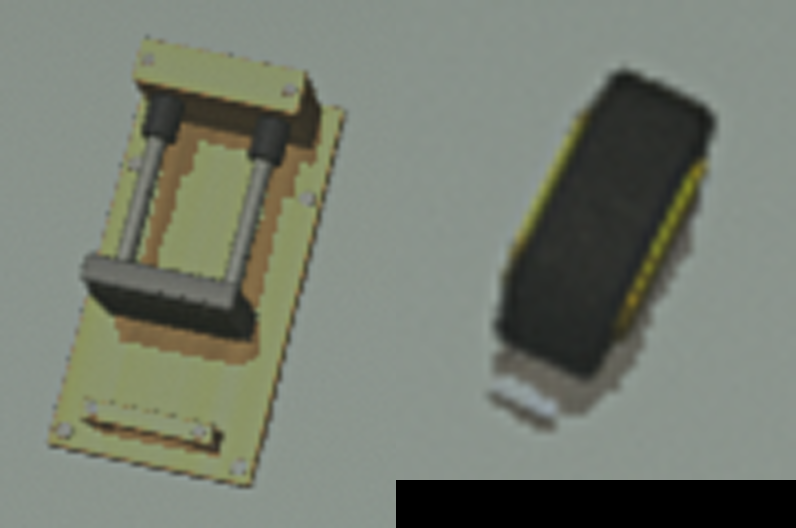

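The crop shows the base's front corners at about (116,189) and (162,199) in image pixels and its far right corner at (183,112). The measured 195 x 98 mm matches the given base, so the holder's yaw is about -11°. The tape's hook faces the robot and its yaw is about -27°, near (0.645,-0.06). I'll move above it and refine from there.

Request:
move_arm(series=[[0, 0, -6.8, 0, 0, 0, 8.7], [0, 0, -6.8, 0, 0, 0, 8.7], [0, 0, -6.8, 0, 0, 0, 8.7], [0, 0, -6.8, 0, 0, 0, 8.7], [0, 0, -6.8, 0, 0, 0, 8.7], [0, 0, -6.8, 0, 0, 0, 8.7], [0, 0, -6.8, 0, 0, 0, 8.7], [0, 0, -6.8, 0, 0, 0, 8.7], [0, 0, -6.8, 0, 0, 0, 8.7], [0, 0, -6.8, 0, 0, 0, 8.7]])

```text
clock: 0.98
ee_pos: [0.1857, -0.6228, 0.4043]
tool_rot: [0.738, 0.675, 0.0, -0.0]
contact_force: [0.2, -0.9, -0.4]
grip_width: 1.0
gripper_force: 0.0
```

Request:
move_arm(series=[[0, 0, 0, 3.34, 2.25, 0, 8.7], [0, 0, 0, 3.34, 2.25, 0, 8.7], [0, 0, 0, 3.34, 2.25, 0, 8.7], [0, 0, 0, 3.34, 2.25, 0, 8.7], [0, 0, 0, 3.34, 2.25, 0, 8.7], [0, 0, 0, 3.34, 2.25, 0, 8.7], [0, 0, 0, 3.34, 2.25, 0, 8.7], [0, 0, 0, 3.34, 2.25, 0, 8.7], [0, 0, 0, 3.34, 2.25, 0, 8.7], [0, 0, 0, 3.34, 2.25, 0, 8.7]])

```text
clock: 1.82
ee_pos: [0.4419, -0.3097, 0.4047]
tool_rot: [0.74, 0.673, -0.0, 0.0]
contact_force: [0.8, -0.3, 0.1]
grip_width: 1.0
gripper_force: 0.0
```

Request:
move_arm(series=[[0, 0, 0, 3.34, 2.25, 0, 8.7], [0, 0, 0, 3.34, 2.25, 0, 8.7], [0, 0, 0, 3.34, 2.25, 0, 8.7], [0, 0, 0, 3.34, 2.25, 0, 8.7], [0, 0, 0, 3.34, 2.25, 0, 8.7], [0, 0, 0, 3.34, 2.25, 0, 8.7], [0, 0, 0, 3.34, 2.25, 0, 8.7], [0, 0, 0, 3.34, 2.25, 0, 8.7], [0, 0, -6.8, 0, 0, 0, 8.7], [0, 0, -6.8, 0, 0, 0, 8.7]])

```text
clock: 2.65
ee_pos: [0.6464, -0.058, 0.404]
tool_rot: [0.65, 0.76, 0.001, -0.001]
contact_force: [-0.8, -0.8, 0.4]
grip_width: 1.003
gripper_force: 0.0
```

Request:
move_arm(series=[[0, 0, -6.8, 0, 0, 0, 8.7], [0, 0, -6.8, 0, 0, 0, 8.7], [0, 0, -6.8, 0, 0, 0, 8.7], [0, 0, -6.8, 0, 0, 0, 8.7], [0, 0, -6.8, 0, 0, 0, 8.7], [0, 0, -6.8, 0, 0, 0, 8.7], [0, 0, -6.8, 0, 0, 0, 8.7], [0, 0, -6.8, 0, 0, 0, 8.7], [0, 0, 0, 0, 0, 0, 8.7], [0, 0, 0, 0, 0, 0, 8.7]])

```text
clock: 3.48
ee_pos: [0.6454, -0.0627, 0.4043]
tool_rot: [0.238, 0.971, 0.0, -0.0]
contact_force: [-0.3, 0.0, -0.3]
grip_width: 1.0
gripper_force: 0.0
```

Run:
```python
from h import *
s=ctrl.read_state(); print(s["clock"],s["ee_pos"],s["joint_pos"].round(2),R.from_quat(s["tool_rot"]).as_matrix().round(4))
c=read_camera("wrist"); import pickle; pickle.dump(c,open("w1.pkl","wb"))
cv2.imwrite("pics/w1.png",cv2.resize(c["color"],(800,600),interpolation=cv2.INTER_CUBIC))
M=cv2.Rodrigues(np.array(c["rvec"],float))[0]; print(-M.T@np.array(c["tvec"]).ravel(), M[2])
print(proj(c,[[0.645,-0.06,0.062]])*1.5625)
```

```text
3.4833 [ 0.6453892  -0.06266934  0.40432691] [ 0.7   0.45 -0.87  1.43  0.34  1.42  0.91] [[-8.862e-01  4.632e-01 -7.000e-04]
 [ 4.632e-01  8.862e-01  3.000e-04]
 [ 7.000e-04 -0.000e+00 -1.000e+00]]
[ 0.57621986 -0.02682253  0.38417011] [ 0.25284449 -0.1318386  -0.95848226]
[[398.85566908 274.90868356]]
```

View pics/w1.png

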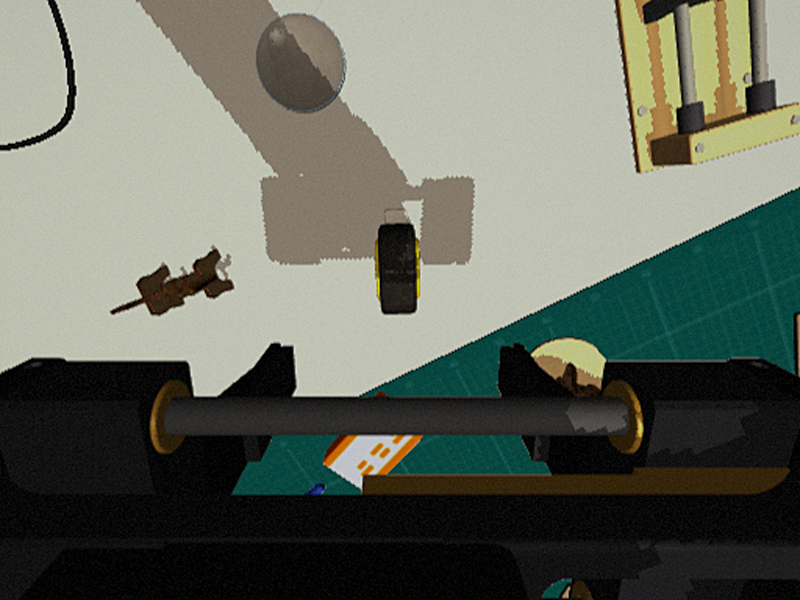

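The wrist view shows the tape at (398,268), spanning rows 222–314, nearly aligned with the image's vertical axis. The hook is at (395,215), the cat at (185,280) and the cone at (300,62). I'll compute offsets in the tool frame.

Run:
```python
from h import *
import pickle; c=pickle.load(open("w1.pkl","rb")); im=c["color"]
s=ctrl.read_state(); Rt=R.from_quat(s["tool_rot"]); p0=s["ee_pos"]
loc=lambda uv,z:(Rt.inv().apply(ray(c,uv,z)-p0)*1000).round(1)[:2]
hsv=cv2.cvtColor(im,cv2.COLOR_BGR2HSV); sub=np.zeros(im.shape[:2],bool); sub[136:206,232:278]=1
blk=(hsv[...,2]<60)&sub
for r in range(142,204,4):
    x=np.where(blk[r])[0]
    if len(x): print(r,x.min(),x.max(), loc(((x.min()+x.max())/2,r),.062))
ye=(hsv[...,1]>110)&(hsv[...,0]>18)&(hsv[...,0]<38)&(hsv[...,2]>70)&sub
ys,xs=np.where(ye)
for side in(xs<255,xs>=255):
    print("yellow",xs[side].mean(),ys[side].mean(),ys[side].min(),ys[side].max(),loc((xs[side].mean(),ys[side].mean()),.04))
for z in(0,.01,.03,.062): print(z,"near",loc((255,222/1.5625),z),"far",loc((255,314/1.5625),z),"hook",loc((252.5,209/1.5625),z))
# side cam disc
c=pickle.load(open("c0.pkl","rb"))["side"]; hs=cv2.cvtColor(c["color"],cv2.COLOR_BGR2HSV)
m=np.zeros(hs.shape[:2],bool); m[155:195,205:240]=1
m&=(hs[...,1]>110)&(hs[...,0]>18)&(hs[...,0]<38); ys,xs=np.where(m); uv=(xs.mean(),ys.mean()); print("disc",uv,m.sum(),np.ptp(xs),np.ptp(ys))
for z in(.025,.031,.037): print(z,ray(c,uv,z),loc.__call__ and (Rt.inv().apply(ray(c,uv,z)-p0)*1000).round(1))
# holder
c=pickle.load(open("c0.pkl","rb"))["top"]
A,B,C=[ray(c,(u/4.4+105-.4,v/4.4+88-.4),.008) for u,v in((50,445),(250,487),(345,108))]
print(A,B,C,np.linalg.norm(A-B),np.linalg.norm(C-B)); d=C-B; e=A-B
print("yaw",np.degrees(np.arctan2(d[1],d[0])),np.degrees(np.arctan2(-e[0],e[1])))
yaw=(np.arctan2(d[1],d[0])+np.arctan2(-e[0],e[1]))/2;x=np.array([np.cos(yaw),np.sin(yaw),0]);y=np.array([-x[1],x[0],0])
print("origin",(A+B)/2+.06*x,C-.135*x+.05*y,B+.06*x+.05*y)
w=pickle.load(open("w1.pkl","rb"));g=[ray(w,(u/1.5625,v/1.5625),.008) for u,v in((639,172),)];print("wrist corner C",g)
```

```text
146 243 264 [38.3 -0. ]
150 242 264 [33.5 -0.6]
154 242 265 [28.7 -0. ]
158 242 265 [23.8 -0. ]
162 242 265 [18.9 -0. ]
166 242 265 [13.9 -0. ]
170 242 265 [ 8.9 -0. ]
174 243 265 [3.9 0.6]
178 243 265 [-1.2  0.6]
182 243 265 [-6.3  0.6]
186 243 265 [-11.5   0.6]
190 244 266 [-16.7   1.8]
194 244 266 [-22.    1.9]
198 244 265 [-27.3   1.2]
yellow 240.986301369863 171.5068493150685 153 191 [  2.2 -16.5]
yellow 266.87951807228916 172.06024096385542 153 190 [ 1.4 17.6]
0 near [36.2  2.2] far [-52.3   2.3] hook [47.8 -1.4]
0.01 near [37.3  2.1] far [-48.9   2.2] hook [48.6 -1.4]
0.03 near [39.5  2. ] far [-42.1   2.1] hook [50.2 -1.3]
0.062 near [42.9  1.8] far [-31.3   1.9] hook [52.7 -1.2]
disc (np.float64(219.88805970149255), np.float64(175.30597014925374)) 134 21 26
0.025 [ 0.66287249 -0.06428002  0.025     ] [-16.4   6.6 379.5]
0.031 [ 0.65224155 -0.05155409  0.031     ] [ -1.1  13.  373.5]
0.037 [ 0.6416106  -0.03882815  0.037     ] [ 14.2  19.3 367.5]
[0.50068269 0.29572057 0.008     ] [0.48182436 0.19931822 0.008     ] [0.67358569 0.1618574  0.008     ] 0.09822957007774576 0.195386079164019
yaw -11.05359848725332 -11.068482863931969
origin [0.55013893 0.23600811 0.008     ] [0.55068627 0.23682895 0.008     ] [0.5503025  0.23687811 0.008     ]
wrist corner C [array([0.67175466, 0.16033093, 0.008     ])]
```

Request:
move_arm(series=[[0, 0, -1.5, 0.2, 0.07, 0, 8.7], [0, 0, 0, 0, 0, 4.0, 8.7], [0, 0, 0, 0, 0, 4.0, 8.7], [0, 0, 0, 0, 0, 4.0, 8.7], [0, 0, 0, 0, 0, 4.0, 8.7], [0, 0, 0, 0, 0, 3.0, 8.7], [0, 0, 0, 0, 0, 1.7, 8.7], [0, 0, 0, 0, 0, 0, 8.7], [0, 0, 0, 0, 0, 0, 3.0], [0, 0, 0, 0, 0, 0, 2.5]], newtons=50)

```text
clock: 4.37
ee_pos: [0.6448, -0.0606, 0.1995]
tool_rot: [0.224, 0.975, 0.0, 0.001]
contact_force: [0.4, 0.0, 0.7]
grip_width: 0.914
gripper_force: 0.0
```

Request:
move_arm(series=[[0, 0, 0, 0, 0, 0, 2.0], [0, 0, 0, 0, 0, 0, 2.0], [0, 0, 0, 0, 0, 0, 2.0], [0, 0, 0, 0, 0, 0, 2.0], [0, 0, 0, 0, 0, 0, 2.0], [0, 0, 0, 0, 0, 0, 2.0], [0, 0, 0, 0, 0, 0, 2.0], [0, 0, 0, 0, 0, 0, 2.0], [0, 0, 0, 0, 0, 0, 2.0], [0, 0, 0, 0, 0, 0, 2.0]], newtons=50)

```text
clock: 5.2
ee_pos: [0.644, -0.0609, 0.1977]
tool_rot: [0.224, 0.975, -0.0, -0.0]
contact_force: [-0.9, 0.7, 0.1]
grip_width: 0.345
gripper_force: 50.0
```

Run:
```python
from h import *
s=ctrl.read_state(); print(s)
```

```text
{'clock': 5.2, 'joint_pos': array([ 0.64326137,  0.62084196, -0.78270345,  1.64370802,  0.48355721,
        1.0809202 ,  0.83959709]), 'joint_vel': array([ 1.50102162e-03,  4.77236653e-04, -5.40086094e-04, -1.85959626e-03,
       -9.78920497e-04,  7.50797063e-05,  5.88330608e-04]), 'joint_efforts': array([-1.94138952e-02, -5.02595830e+01, -1.25690719e+01, -2.48093981e+01,
        6.10643692e-03,  5.00573893e-02, -6.47298366e-04]), 'ee_pos': array([ 0.64399718, -0.06091712,  0.19770696]), 'tool_rot': array([ 2.24065371e-01,  9.74574116e-01, -2.44204599e-05, -4.21061196e-05]), 'contact_force': array([-0.86989759,  0.67036313,  0.0970331 ]), 'ft_torque': array([ 0.06138051, -0.10821937, -0.03075759]), 'gripper_force': 49.99174947850406, 'grip_width': 0.34473183319284867}
```

Request:
move_arm(series=[[0, 0, 0, 0, 0, -2.0, 2.0], [0, 0, 0, 0, 0, -3.0, 2.0], [0, 0, 0, 0, 0, -3.0, 2.0], [0, 0, -5, 0, 0, -2.0, 2.0], [0, 0, -5, 0, 0, 0, 2.0], [0, 0, -4.9, 0, 0, 0, 2.0], [0, 0, 0, 2.12, 3.04, 0, 2.0], [0, 0, 0, 2.12, 3.04, 0, 2.0], [0, 0, 0, 2.12, 3.04, 0, 2.0], [0, 0, 0, 2.12, 3.04, 0, 2.0]])

```text
clock: 6.03
ee_pos: [0.5827, 0.0757, 0.2969]
tool_rot: [0.096, 0.995, -0.0, -0.001]
contact_force: [0.2, 0.9, -2.9]
grip_width: 0.343
gripper_force: 50.0
```

Request:
move_arm(series=[[0, 0, 0, 2.12, 3.04, 0, 2.0], [0, 0, 0, 2.12, 3.04, 0, 2.0], [0, 0, 0, 2.12, 3.04, 0, 2.0], [0, 0, 0, 2.12, 3.04, 0, 2.0], [0, 0, 0, 2.12, 3.04, 0, 2.0], [0, 0, 0, 0, 0, 0, 2.0], [0, 0, 0, 0, 0, 0, 2.0], [0, 0, 0, 0, 0, 0, 2.0], [0, 0, 0, 0, 0, 0, 2.0], [0, 0, 0, 0, 0, 0, 2.0]])

```text
clock: 6.87
ee_pos: [0.5097, 0.2424, 0.2973]
tool_rot: [0.097, 0.995, -0.0, -0.0]
contact_force: [0.5, -0.5, -2.3]
grip_width: 0.341
gripper_force: 50.0
```

Run:
```python
from h import *
s=ctrl.read_state(); print(s["clock"],s["ee_pos"],s["joint_pos"].round(2),s["contact_force"],s["grip_width"])
Rm=R.from_quat(s["tool_rot"]); print("toolx yaw",np.degrees(np.arctan2(*Rm.as_matrix()[[1,0],0])))
yaw=np.radians(-11.06);x=np.array([np.cos(yaw),np.sin(yaw)]);y=np.array([-x[1],x[0]]);d=s["ee_pos"][:2]-[.5503,.2364];print("holder xy",d@x,d@y,"under",s["ee_pos"][2]-.1977)
a=read_camera("wrist");b=read_camera("side"); 
uv=proj(b,[[.51,.24,.09]])[0].astype(int); print(uv)
o=np.hstack([cv2.resize(a["color"],(400,300)),cv2.resize(b["color"][max(uv[1]-60,0):uv[1]+60,max(uv[0]-80,0):uv[0]+80],(400,300),interpolation=cv2.INTER_CUBIC)])
cv2.imwrite("pics/m2.png",o)
```

```text
6.8667 [0.50971491 0.24235759 0.29725566] [ 0.36  0.39 -1.02  1.77  0.36  1.18  0.61] [ 0.46177776 -0.54709941 -2.30728894] 0.3412542440008611
toolx yaw 168.8394224482709
holder xy -0.04097417684358875 -0.0019387792474668047 under 0.09955566347062406
[184 200]
```

View pics/m2.png

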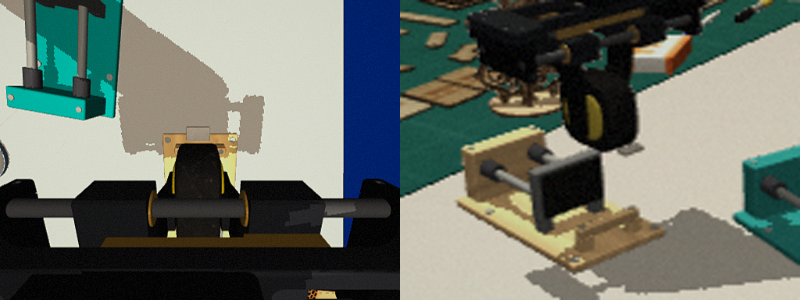

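The wrist and side views show the tape held upright over the stop end of the plywood holder, hook towards the robot and in line with the base. Next I lower it to 36 mm and push the jaw.

Request:
move_arm(series=[[0, 0, 0, 0, 0.2, 2.0, 2.0], [0, 0, 0, 0, 0, 2.0, 2.0], [0, 0, 0, 0, 0, 1.5, 2.0], [0, 0, 0, 0, 0, 0.8, 2.0], [0, 0, 0, 0, 0, 0, 2.0], [0, 0, 0, 0, 0, 0, 2.0], [0, 0, 0, -0.5, 0, 0, 2.0], [0, 0, 0, -0.6, 0, 0, 2.0], [0, 0, 0, -0.6, 0, 0, 2.0], [0, 0, 0, 0, 0, 0, 2.0]], newtons=60)

```text
clock: 7.8
ee_pos: [0.5266, 0.2432, 0.2355]
tool_rot: [0.096, 0.995, 0.001, -0.0]
contact_force: [-4.6, 1.1, 0.3]
grip_width: 0.341
gripper_force: 60.0
```

Request:
move_arm(series=[[0, 0, 0, -0.6, 0, 0, 2.0], [0, 0, 0, -0.6, 0, 0, 2.0], [0, 0, 0, -0.6, 0, 0, 2.0], [0, 0, 0, -0.6, 0, 0, 2.0], [0, 0, 0, -0.6, 0, 0, 2.0], [0, 0, 0, -0.5, 0, 0, 2.0], [0, 0, 0, 0, 0, 0, 2.0], [0, 0, 0, 0, 0, 0, 2.0], [0, 0, 0, 0, 0, 0, 2.0], [0, 0, 0, 0, 0, 0, 2.0]], newtons=60)

```text
clock: 8.63
ee_pos: [0.5586, 0.2373, 0.2352]
tool_rot: [0.095, 0.995, -0.0, -0.002]
contact_force: [-8.4, 1.6, 3.4]
grip_width: 0.339
gripper_force: 60.0
```

```bash
cat > st.py <<'E'
from h import *
s=ctrl.read_state(); print(s["clock"],s["ee_pos"],s["contact_force"].round(1),s["ft_torque"].round(2),s["grip_width"])
Rm=R.from_quat(s["tool_rot"]); print("toolx yaw",np.degrees(np.arctan2(*Rm.as_matrix()[[1,0],0])))
yaw=np.radians(-11.06);x=np.array([np.cos(yaw),np.sin(yaw)]);y=np.array([-x[1],x[0]]);d=s["ee_pos"][:2]-[.5503,.2364];print("holder xy",d@x,d@y,"under",s["ee_pos"][2]-.1977)
E
python3 st.py
python3 - <<'E'
from h import *
b=read_camera("side"); t=read_camera("top")
o=np.hstack([cv2.resize(i["color"][max(u[1]-45,0):max(u[1]-45,0)+90,max(u[0]-60,0):max(u[0]-60,0)+120],(400,300),interpolation=cv2.INTER_CUBIC) for i in(t,b) for u in [proj(i,[[.55,.236,.05]])[0].astype(int)]])
cv2.imwrite("pics/m3.png",o)
E
```

```text
8.6333 [0.55860671 0.23734965 0.23516101] [-8.4  1.6  3.4] [ 0.2   1.67 -0.09] 0.33916024152993046
toolx yaw 169.0742746718617
holder xy 0.007970251169201645 0.0025255452509097918 under 0.03746101330617593
```

View pics/m3.png

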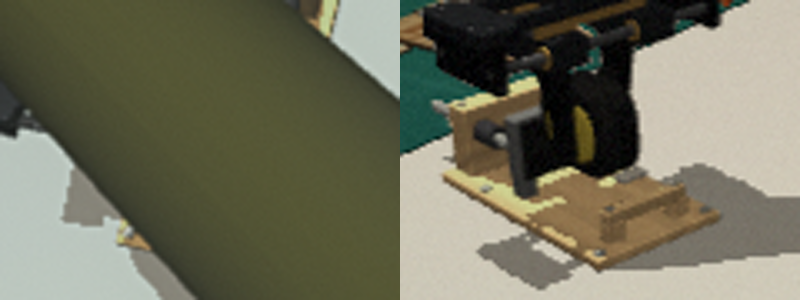

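The side view shows the jaw pushed back by the tape's end, with the hook just inside the stop; the top view is blocked by the arm. I'll go 5 mm further for clearance, then lower.

Request:
move_arm(series=[[0, 0, 0, -0.5, -0.2, 0, 2.0], [0, 0, 0, 0, 0, 0, 2.0], [0, 0, 0, 0, 0, 0.6, 2.0], [0, 0, 0, 0, 0, 0.6, 2.0], [0, 0, 0, 0, 0, 0.6, 2.0], [0, 0, 0, 0, 0, 0.4, 2.0], [0, 0, 0, 0, 0, 0.3, 2.0], [0, 0, 0, 0, 0, 0, 2.0], [0, 0, 0, 0, 0, 0, 2.0], [0, 0, 0, 0, 0, 0, 2.0]], newtons=60)

```text
clock: 9.57
ee_pos: [0.5625, 0.2348, 0.2093]
tool_rot: [0.095, 0.995, 0.0, -0.003]
contact_force: [-8.3, 2.1, -0.2]
grip_width: 0.339
gripper_force: 60.0
```

```bash
python3 st.py
python3 - <<'E'
from h import *
b=read_camera("side"); u=proj(b,[[.55,.236,.05]])[0].astype(int)
cv2.imwrite("pics/m4.png",cv2.resize(b["color"][u[1]-45:u[1]+45,u[0]-60:u[0]+60],(720,540),interpolation=cv2.INTER_CUBIC))
E
```

```text
9.5667 [0.56250404 0.23480341 0.20931863] [-8.3  2.1 -0.2] [ 0.58  1.61 -0.08] 0.33943567516408785
toolx yaw 169.1157982105495
holder xy 0.012283659642409715 0.000774246678812563 under 0.011618628763005595
```

View pics/m4.png

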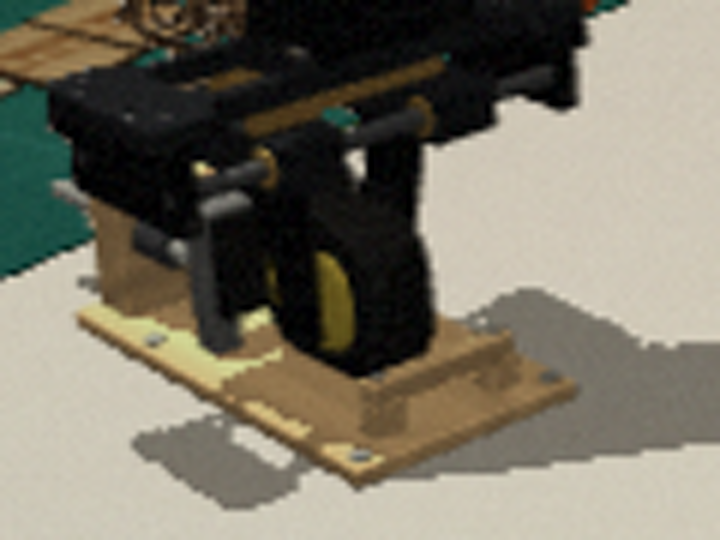

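The side view shows the tape nearly down between the jaw and the stop, with the hook end behind the bridge bar. I'll lower the last 3 mm and ease back towards the stop.

Request:
move_arm(series=[[0, 0, 0, 0, 0, 0.15, 2.0], [0, 0, 0, 0, 0, 0.1, 2.0], [0, 0, 0, 0.2, 0, 0, 2.0], [0, 0, 0, 0.2, 0, 0, 2.0], [0, 0, 0, 0.2, 0, 0, 2.0], [0, 0, 0, 0.2, 0, 0, 2.0], [0, 0, 0, 0, 0, 0, 2.0], [0, 0, 0, 0, 0, 0.1, 2.0], [0, 0, 0, 0, 0, 0, 2.0], [0, 0, 0, 0, 0, 0, 2.0]], newtons=60)

```text
clock: 10.45
ee_pos: [0.5553, 0.2362, 0.2066]
tool_rot: [0.095, 0.995, 0.0, -0.002]
contact_force: [-7.9, 1.8, 2.0]
grip_width: 0.343
gripper_force: 60.0
```

```bash
python3 st.py
```

```text
10.45 [0.5553111  0.23617438 0.20655152] [-7.9  1.8  2. ] [ 0.34  1.37 -0.1 ] 0.34297225039192697
toolx yaw 169.0927379207673
holder xy 0.0049613109918527866 0.0007398825192950947 under 0.008851521336999513
```

Request:
move_arm(series=[[0, 0, 0, 0.2, 0, 0, 2.0], [0, 0, 0, 0.2, 0, 0, 2.0], [0, 0, 0, 0, 0, 0.1, 2.0], [0, 0, 0, 0, 0, 0, 2.0], [0, 0, 0, 0, 0, 0, 3.4], [0, 0, 0, 0, 0, 0, 4.0], [0, 0, 0, 0, 0, 0, 5.0], [0, 0, 0, 0, 0, 0, 6.5], [0, 0, 0, 0, 0, 0, 6.5], [0, 0, 0, 0, 0, 0, 6.5]], newtons=60)

```text
clock: 11.28
ee_pos: [0.5535, 0.2352, 0.2054]
tool_rot: [0.096, 0.995, -0.0, 0.0]
contact_force: [0.1, 0.4, 0.2]
grip_width: 0.672
gripper_force: 0.0
```

```bash
python3 st.py
python3 - <<'E'
from h import *
b=read_camera("side"); u=proj(b,[[.55,.236,.05]])[0].astype(int)
cv2.imwrite("pics/m5.png",cv2.resize(b["color"][u[1]-45:u[1]+45,u[0]-60:u[0]+60],(720,540),interpolation=cv2.INTER_CUBIC))
E
```

```text
11.2833 [0.55348085 0.23520033 0.20538215] [0.1 0.4 0.2] [ 0.02 -0.11 -0.03] 0.6723136844472006
toolx yaw 168.97220961460852
holder xy 0.003351911448550348 -0.0005671814696637972 under 0.0076821465892117635
```

View pics/m5.png

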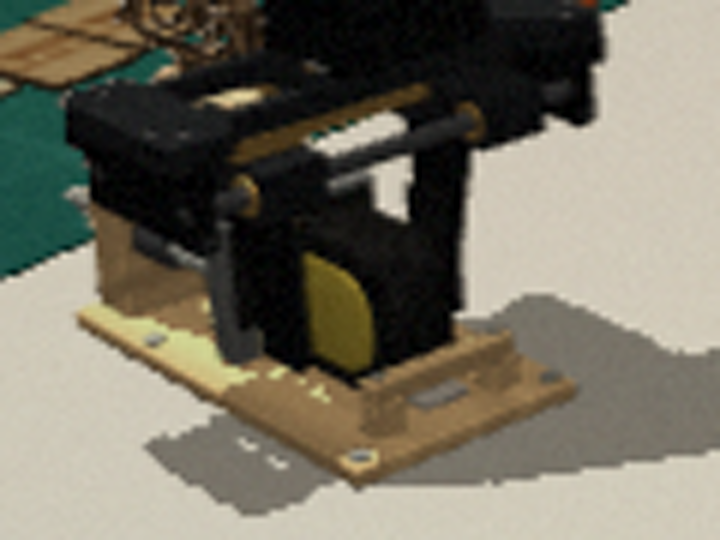

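The side view shows the tape seated against the stop, with the hook through under the bar, the jaw behind it and the fingers open. I'll retreat straight up, then aside.

Request:
move_arm(series=[[0, 0, 0, 0, 0, -1.0, 6.5], [0, 0, 0, 0, 0, -2.0, 6.5], [0, 0, 0, 0, 0, -3.0, 6.5], [0, 0, 0, 0, 0, -4.0, 6.5], [0, 0, 0, 0, 0, -4.0, 6.5], [0, 0, 0, 0, 0, -4.0, 6.5], [0, 0, 0, 0, -4.0, 0, 6.5], [0, 0, 0, 0, -4.0, 0, 6.5], [0, 0, 0, 0, -4.0, 0, 6.5], [0, 0, 0, 0, -4.0, 0, 6.5]])

```text
clock: 12.17
ee_pos: [0.5218, 0.0775, 0.386]
tool_rot: [0.095, 0.995, -0.0, 0.001]
contact_force: [1.3, -0.4, 0.1]
grip_width: 0.747
gripper_force: 0.0
```

Request:
move_arm(series=[[0, 0, 0, 0, -4.0, 0, 6.5], [0, 0, 0, 0, -4.0, 0, 6.5], [0, 0, 0, 0, -4.0, 0, 6.5], [0, 0, 0, 0, 0, 0, 6.5], [0, 0, 0, 0, 0, 0, 6.5], [0, 0, 0, 0, 0, 0, 6.5], [0, 0, 0, 0, 0, 0, 6.5], [0, 0, 0, 0, 0, 0, 6.5], [0, 0, 0, 0, 0, 0, 6.5], [0, 0, 0, 0, 0, 0, 6.5]])

```text
clock: 13.0
ee_pos: [0.4998, -0.0382, 0.3852]
tool_rot: [0.095, 0.996, 0.0, -0.0]
contact_force: [-0.4, -0.1, -0.1]
grip_width: 0.748
gripper_force: 0.0
```

```bash
python3 st.py
python3 - <<'E'
from h import *
t=read_camera("top");b=read_camera("side")
u=proj(t,[[.57,.236,.05]])[0].astype(int)
A=cv2.resize(t["color"][u[1]-55:u[1]+65,u[0]-45:u[0]+45],(420,560),interpolation=cv2.INTER_CUBIC)
f=lambda P,w:cv2.resize(b["color"][(u:=proj(b,[P])[0].astype(int))[1]-3*w//4:u[1]+3*w//4,u[0]-w:u[0]+w],(373,280),interpolation=cv2.INTER_CUBIC)
B=np.vstack([f([.55,.236,.05],60),f([.565,-.24,.05],60)])
cv2.imwrite("pics/m6.png",np.hstack([A,B])); print(u)
E
```

```text
13.0 [ 0.49980043 -0.03824973  0.38521041] [-0.4 -0.1 -0.1] [ 0.07 -0.13 -0.01] 0.7476996315950114
toolx yaw 169.13397853983386
holder xy 0.0031263040475481402 -0.27923629008419354 under 0.18751040660736645
[141 152]
```

View pics/m6.png

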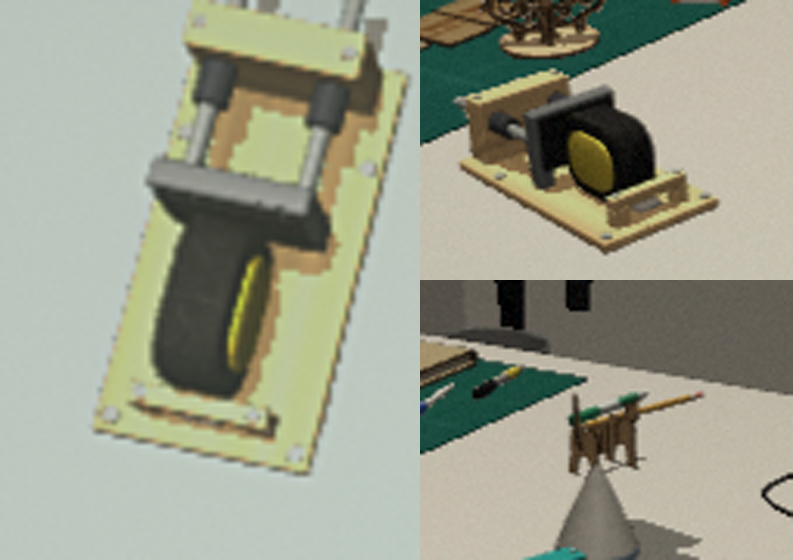

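The top and side crops show the tape upright and in line on the base, against the stop with its hook under the bar and the jaw pressed on its far end. The cat is still standing behind the cone. I'm handing in.

```bash
python3 -c "
from bench import ctrl
print(ctrl.hand_in())"
```

```text
the job is handed in; nothing more can be done
None
```

I put the tape measure back in the plywood holder, upright and clamped between the jaw and the front stop, with the cat still standing, and handed the job in at about 13 s; the hand-in gave no verdict.

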